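# Click the lid of a radio module shut all the way round

## Robot

A 7-joint arm with a two-finger parallel gripper is mounted at the origin on the work surface. World frame = base frame: x ahead of the robot, y to its left, z up, the work surface at z = 0. Lengths are in m, angles in rad, forces in N, time in s.
With the tool pointing down it reaches from about 0.4 to 0.875 m from the base axis. Payload 19.3 kg.
Tool frame: the origin (TCP) lies on the centre line of the jaws, within the pads' length; the fingertips stand 8 mm ahead of it and the grasp point (between the pads) lies 11 mm behind it (bot.tip_extent is the distance from the TCP to the fingertips, in m); x points along the fingers, y is the direction in which the jaws open and shut, and the axes are right-handed (so a half turn about x gives the same grasp; the last joint's range is limited). The gripper opens to 85 mm and grips with 20 to 120 N. Pads are 22 mm wide; open, the fingers measure 114 mm over their backs; the gripper's body (76 mm by 85 mm) begins 54 mm behind the grasp point. The pads swing forward as they close: fully open they stand 13 mm farther back than shut.
Start: joints at [-1.218, 0.521, -0.036, 1.599, 0.021, 1.021, -0.113], TCP at [0.256, 0.57, 0.205] pointing down, gripper open.
Joint ranges: [-2.91, 2.91], [-0.3, 2.13], [-1.5, 1.42], [0.17, 2.43], [-1.26, 4.41], [0.16, 1.93], [-2.52, 2.52]. Speed limits (rad/s): [1.89, 1.89, 2.39, 2.39, 3.01, 3.01, 3.01].

## Interface

Orientations are given as [roll, pitch, yaw] about the fixed x, y, z axes, in that order (R = Rz(yaw) Ry(pitch) Rx(roll)).
In Python, from workcell import sensors, imaging, order, bot gives the robot as it stands.
- The arm moves only by the tool arm_command, never from a script. Its argument "commands" is a list of rows, each an object of numbers: "dx", "dy", "dz": the shift along the tool's x, y, z in cm; "twist": the turn about the tool's x in rad. A call has 1 to 12 rows; each row is the pose to reach, as a shift and turn from the pose measured when the call began, along the tool's axes at that moment; what a row does not reach only later rows make up. A row lasts 1/12 s, in which the tool goes at most 41.7 mm and 7.16 degrees, less where a joint would pass 70% of its speed; a pose out of reach is approached as far as the arm can. A call with a gripper value outside its range is refused whole. "grip" is the closure, from -1 (fully open) to 1 (shut), set as the call begins (left out, the last holds). The fingers move at their own pace and stop on an object; "squeeze" is the grip in N (left out, the last holds). Time passes only in rows, so rows that repeat a pose let the fingers close. It gives the time, the measured TCP pose, the force and the opening at its end, in the units of the state.
- sensors.observe(): the state, without advancing time (a new reading comes with each control period).
- imaging.grab_frame(name): name is "scene" or "top"; returns the picture (480x640x3 uint8, red, green, blue); there is no depth.
- imaging.camera_info(name): a dict with "fx", "fy", "cx", "cy" (pixels), "origin" and "attitude" of the camera in the world. Camera axes: x right, y down, z forward; pixel columns grow to the right and rows downward; lengths in m; the calibration is good to about 2 mm. A picture is of the moment at which its call begins. camera_info takes no time and is no camera call.
- order.job_done(): hands the job in, once; it reports no verdict.
The state is a dict: "clock": time; "qpos": joint angles; "qd": joint speeds; "joint_efforts": joint torques, N m; "position": TCP position; "tool_rot": TCP orientation; "force": force on the tool from outside, world axes, zero at the start; "moment": the same for the moment, N m; "grip_width": finger opening in m.
Only numpy, scipy, OpenCV 4.12 (cv2) and the standard library are available. Lean on these libraries where they do the work, as an engineer would, in place of code of your own. Each camera call takes 0.05 s, during which the arm holds its last target.

## Task

The clip-on lid of the radio module on the bench is only partly on: go round its rim and press down, with the fingertips, every rim section that still stands up, until all six have clicked shut level with the lid. Press straight down and leave the module standing where it is: do not lift, tip or shove it, and leave the tools and other things around it alone.

Things in the scene. Friction and masses are not known exactly. Their poses are not given: they have to be found in the camera images.
- module: Grey die-cast radio module, 2.2 kg, loose on a 3 mm bench mat; slides if shoved, any yaw. Box 196 x 126 mm, clip-on aluminium lid 204 x 136 mm, shut top 47 mm above the underside. Origin: centre of the underside, z up, x along the long side; two coax sockets stick out 14 mm at its -x end. Lid middle (142 x 74 mm) rigid, seated; around it six rim sections, three or more standing up at the start.
- sec1 (a joint): Rim section 1: the short section on the module's +x end (no sockets there); 72 mm along the rim, 30 mm deep, hinged at its inner edge. Rad: 0 = standing up (outer edge 9 mm high), 0.30 = clicked shut, level with the lid. Pressed past 0.15 it snaps shut and stays, before that it springs back. 20 mm out from the hinge it takes about 10 N at first, falling to nothing at 0.15.
- sec1_press (a point): Point on top of rim section 1, 20 mm out from its hinge, midway along it: the place to press with a fingertip. Moves with the section: shut it lies at (92, 0, 47) mm in the module's frame, standing up about 6 mm higher. (Its orientation is not needed.)
- sec2 (a joint): Rim section 2: the long section on the +y side, half towards +x; 100 mm along the rim, 30 mm deep, hinged at its inner edge. Rad: 0 = standing up (outer edge 9 mm high), 0.30 = clicked shut, level with the lid. Pressed past 0.15 it snaps shut and stays, before that it springs back. 20 mm out from the hinge it takes about 10 N at first, falling to nothing at 0.15.
- sec2_press (a point): Point on top of rim section 2, 20 mm out from its hinge, midway along it: the place to press with a fingertip. Moves with the section: shut it lies at (51.5, 58, 47) mm in the module's frame, standing up about 6 mm higher. (Its orientation is not needed.)
- sec3 (a joint): Rim section 3: the long section on the +y side, half towards -x; 100 mm along the rim, 30 mm deep, hinged at its inner edge. Rad: 0 = standing up (outer edge 9 mm high), 0.30 = clicked shut, level with the lid. Pressed past 0.15 it snaps shut and stays, before that it springs back. 20 mm out from the hinge it takes about 10 N at first, falling to nothing at 0.15.
- sec3_press (a point): Point on top of rim section 3, 20 mm out from its hinge, midway along it: the place to press with a fingertip. Moves with the section: shut it lies at (-51.5, 58, 47) mm in the module's frame, standing up about 6 mm higher. (Its orientation is not needed.)
- sec4 (a joint): Rim section 4: the short section on the -x end, above the two coax sockets; 72 mm along the rim, 30 mm deep, hinged at its inner edge. Rad: 0 = standing up (outer edge 9 mm high), 0.30 = clicked shut, level with the lid. Pressed past 0.15 it snaps shut and stays, before that it springs back. 20 mm out from the hinge it takes about 10 N at first, falling to nothing at 0.15.
- sec4_press (a point): Point on top of rim section 4, 20 mm out from its hinge, midway along it: the place to press with a fingertip. Moves with the section: shut it lies at (-92, 0, 47) mm in the module's frame, standing up about 6 mm higher. (Its orientation is not needed.)
- sec5 (a joint): Rim section 5: the long section on the -y side, half towards -x; 100 mm along the rim, 30 mm deep, hinged at its inner edge. Rad: 0 = standing up (outer edge 9 mm high), 0.30 = clicked shut, level with the lid. Pressed past 0.15 it snaps shut and stays, before that it springs back. 20 mm out from the hinge it takes about 10 N at first, falling to nothing at 0.15.
- sec5_press (a point): Point on top of rim section 5, 20 mm out from its hinge, midway along it: the place to press with a fingertip. Moves with the section: shut it lies at (-51.5, -58, 47) mm in the module's frame, standing up about 6 mm higher. (Its orientation is not needed.)
- sec6 (a joint): Rim section 6: the long section on the -y side, half towards +x; 100 mm along the rim, 30 mm deep, hinged at its inner edge. Rad: 0 = standing up (outer edge 9 mm high), 0.30 = clicked shut, level with the lid. Pressed past 0.15 it snaps shut and stays, before that it springs back. 20 mm out from the hinge it takes about 10 N at first, falling to nothing at 0.15.
- sec6_press (a point): Point on top of rim section 6, 20 mm out from its hinge, midway along it: the place to press with a fingertip. Moves with the section: shut it lies at (51.5, -58, 47) mm in the module's frame, standing up about 6 mm higher. (Its orientation is not needed.)
- adapter: Bystander, leave alone: brass coax adapter, a waisted cylinder 20 mm across and 34 mm tall, standing close to one long side of the module; origin at the centre of its underside
- driver: Bystander, leave alone: screwdriver 170 mm long lying close to the module's other long side; origin near its middle, underneath
- crystal: Bystander, leave alone: small upright steel crystal can 20 x 14 x 22 mm standing close to the module's end without sockets; origin at the centre of its underside
- spray: Bystander, leave alone: cylindrical white can 52 mm across, 160 mm tall, standing left of the module; origin at the centre of its underside
- mug: Bystander, leave alone: white mug 80 mm across, 90 mm tall, standing right of the module; origin at the centre of its underside
- meter: Bystander, leave alone: black hand-held meter 150 x 80 mm, 40 mm high with its dial, lying on its back right of the module; origin at the centre of its underside
- spanner: Bystander, leave alone: steel spanner 160 mm long lying left of the module; origin near its middle, underneath

How it is judged:
At the end, for the whole second after the job is handed in: All six rim sections are shut (joint above 0.26 of 0.30 rad) and the module stands flat and at rest within 30 mm of where it was (value of joint each of sec1, sec2, sec3, sec4, sec5, sec6 above 0.26 rad and distance of module from where it was at the start of the episode below 0.03 m and angle between module's own z axis and vertical below 0.05 rad and linear speed of module below 0.01 m/s); the robot touches nothing.
It fails at once if the module was lifted (underside 15 mm or more above the mat) (height (world z) of module above 0.018 m).
It fails at once if the module was tipped by more than 0.15 rad (angle between module's own z axis and vertical above 0.15 rad).
It fails at once if the module was shoved more than 30 mm (distance of module from where it was at the start of the episode above 0.03 m).
It fails at once if one of the things around the module was displaced by more than 30 mm (distance of any of adapter, driver, crystal, spray, mug, meter, spanner from where it was at the start of the episode above 0.03 m).
It also fails if it takes over 54 s, if anything falls off the work surface, if the arm or the gripper's body presses on something with over 40 N, if the wrist force passes 120 N, or if a joint passes its speed limit or range.

## Working session

There is one attempt and no reset: what is moved stays moved. The work goes in short steps, Python scripts to look and compute and a tool call to move; the robot and the scene stay as the last step left them, time stands still between calls to the robot, and variables do not carry over. Pictures are saved under pics/ and viewed, and the job is handed in when it is done.

Besides the shell and the picture viewer there is one more tool, called after ">>>" in YAML: its name, and indented under it one key for each argument. arm_command: Moves the arm, as the interface text tells. Its arguments: {"type":"object","properties":{"commands":{"type":"array"},"grip":{"type":"number"},"squeeze":{"type":"number"}},"required":["commands"]}

```bash
mkdir -p pics; ls
python3 - <<'E'
from workcell import sensors, imaging, order, bot
import cv2,numpy as np
print(sensors.observe()); print(bot.tip_extent)
for n in("scene","top"):
    print(n,imaging.camera_info(n)); cv2.imwrite(f"pics/{n}0.png",imaging.grab_frame(n)[:,:,::-1])
E
```

```text
pics
{'clock': 0.0, 'qpos': array([-1.21818921,  0.52203475, -0.03633063,  1.60001783,  0.02121828,
        1.02112276, -0.11278422]), 'qd': array([ 0.00133744,  0.00044554, -0.0008474 ,  0.00131696,  0.00085853,
       -0.0009505 ,  0.00397978]), 'joint_efforts': array([ 1.59777846e-03, -9.27094173e+01,  1.98003821e+00, -3.69936776e+01,
        1.77595048e-02,  7.87111087e-03, -9.80765071e-05]), 'position': array([0.25633352, 0.56959247, 0.20450929]), 'tool_rot': array([-1.4864273 ,  1.56959921, -1.90921607]), 'force': array([ 0.11787731, -1.33262312, -0.28240944]), 'moment': array([0.01150383, 0.03310279, 0.01331515]), 'grip_width': 0.08559628830198757}
0.008
scene {'fx': 506.2120140173005, 'fy': 506.2120140173005, 'cx': 322.50383875094946, 'cy': 247.84450551119363, 'origin': array([ 1.35293255, -0.2774758 ,  0.79495378]), 'attitude': array([-2.30898216,  0.01235391,  1.19408384])}
top {'fx': 490.35703508855335, 'fy': 490.35703508855335, 'cx': 321.5048763477763, 'cy': 250.4166379172371, 'origin': array([ 0.48842956, -0.01730692,  1.15224601]), 'attitude': array([-3.04579565,  0.0136896 , -1.59754463])}
```

View pics/top0.png

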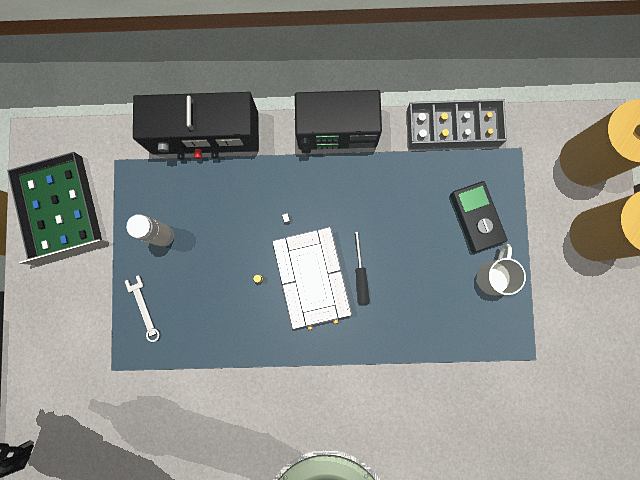

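View pics/scene0.png

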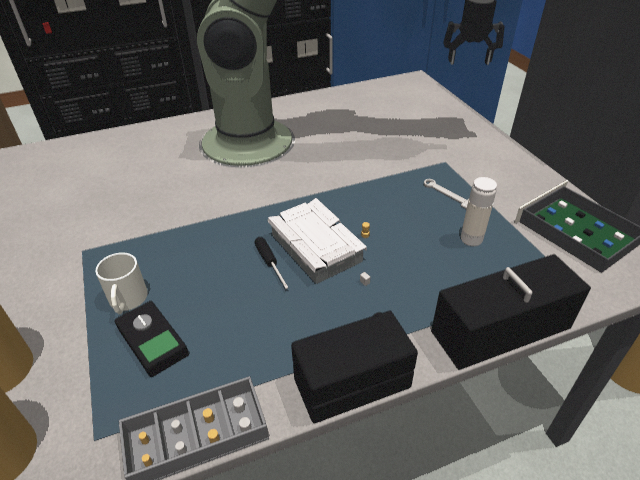

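Run:
```python
import cv2
a=cv2.imread("pics/top0.png")[205:345,235:385]; cv2.imwrite("pics/topc.png",cv2.resize(a,None,fx=4.2,fy=4.2,interpolation=cv2.INTER_CUBIC))
a=cv2.imread("pics/scene0.png")[185:300,240:390]; cv2.imwrite("pics/scenec.png",cv2.resize(a,None,fx=5,fy=5,interpolation=cv2.INTER_CUBIC))
```

```text
(no output)
```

View pics/topc.png

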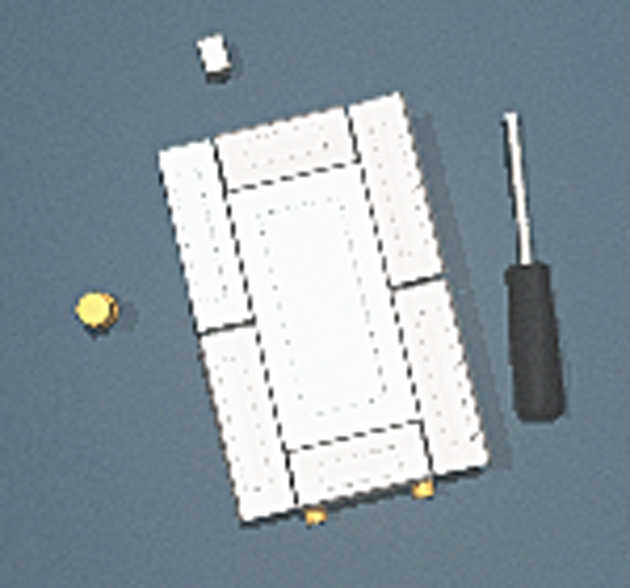

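View pics/scenec.png

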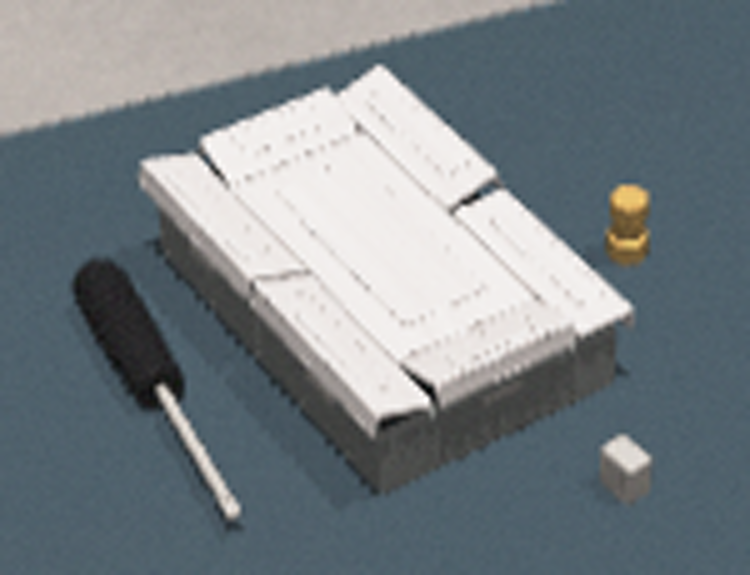

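```bash
cat > h.py <<'E'
from workcell import sensors, imaging, order, bot
import cv2,numpy as np
from scipy.spatial.transform import Rotation as R
from scipy.optimize import least_squares
def unproj(n,uv,z):
    c=imaging.camera_info(n); uv=np.atleast_2d(uv).astype(float)
    d=np.c_[(uv[:,0]-c['cx'])/c['fx'],(uv[:,1]-c['cy'])/c['fy'],np.ones(len(uv))]@R.from_euler('xyz',c['attitude']).as_matrix().T
    return c['origin']+d*((z-c['origin'][2])/d[:,2])[:,None]
def fit(P,M):
    return least_squares(lambda q:((R.from_euler('z',q[2]).as_matrix()[:2,:2]@M.T).T+q[:2]-P[:,:2]).ravel(),[.5,0,.2])
E
python3 - <<'E'
from h import *
M=np.array([[71,37],[71,-37],[-71,-37],[-71,37]])/1000
t=(np.array([[226,190],[361,163],[420,421],[285,450]])+.5)/4.2-.5+[235,205]
s=(np.array([[545,305],[408,357],[231,184],[360,129]])+.5)/5-.5+[240,185]
for n,p in(("top",t),("scene",s)):
    P=unproj(n,p,.050); r=fit(P,M); print(n,P[:,:2].round(4).tolist(),r.x.round(4),r.fun.round(4))
print(unproj("top",(np.array([[97,310],[213,48]]))/4.2+[235,205],.03).round(3))
c=imaging.camera_info("top");print(R.from_euler('xyz',c['attitude']).as_matrix().round(2))
o=sensors.observe();print(R.from_euler('xyz',o['tool_rot']).as_matrix().round(3))
E
```

```text
top [[0.5981, 0.0697], [0.6107, -0.0034], [0.4718, -0.0311], [0.4584, 0.0411]] [0.5347 0.0191 0.1945] [-0.0009 -0.0006  0.0009 -0.0001  0.0004  0.0001 -0.0005  0.0006]
scene [[0.6031, 0.0709], [0.6112, 0.003], [0.4707, -0.0301], [0.455, 0.0399]] [0.535  0.021  0.2092] [-0.0063  0.001   0.0009 -0.0035  0.0025  0.0001  0.0029  0.0025]
[[0.535 0.142 0.03 ]
 [0.678 0.076 0.03 ]]
[[-0.03 -1.    0.1 ]
 [-1.    0.03  0.01]
 [-0.01 -0.1  -1.  ]]
[[-0.     0.41   0.912]
 [-0.001  0.912 -0.41 ]
 [-1.    -0.001  0.   ]]
```

```bash
cat >> h.py <<'E'
MP=np.array([.5348,.0195]); YAW=.196
PT=dict(zip([1,2,3,4,5,6],np.array([[92,0],[51.5,58],[-51.5,58],[-92,0],[-51.5,-58],[51.5,-58]])/1000))
def press(k): 
    return MP+R.from_euler('z',YAW).as_matrix()[:2,:2]@PT[k]
def shift(xyz):
    o=sensors.observe(); Rt=R.from_euler('xyz',o['tool_rot']).as_matrix()
    return (Rt.T@(np.array(xyz)-o['position'])*100).round(2)
E
python3 - <<'E'
from h import *
for k in PT: print(k,press(k).round(4))
print(shift([*press(3),.205]))
E
```

```text
1 [0.625  0.0374]
2 [0.574  0.0864]
3 [0.473  0.0664]
4 [0.4446 0.0016]
5 [ 0.4956 -0.0474]
6 [ 0.5966 -0.0274]
[ -0.   -37.01  40.41]
```

>>> arm_command:
  commands:
    - {"dy":-1,"dz":1}
    - {"dy":-3,"dz":3.2}
    - {"dy":-5.5,"dz":6}
    - {"dy":-8,"dz":8.8}
    - {"dy":-10.5,"dz":11.5}
    - {"dy":-13,"dz":14.2}
    - {"dy":-15.5,"dz":17}
    - {"dy":-18,"dz":19.7}
    - {"dy":-20.5,"dz":22.4}
    - {"dy":-23,"dz":25}
    - {"dy":-25,"dz":27.3}
    - {"dy":-26,"dz":28.4}
  grip: 1
  squeeze: 20

```text
validation failed for argument at $.co...
```

Run:
```python
from h import *
o=sensors.observe();print(o['clock'],o['position'],o['qpos'].round(2),o['grip_width'],o['force'],R.from_euler('xyz',o['tool_rot']).as_matrix().round(3))
print(shift([*press(3),.12]))
```

```text
0.1 [0.25635444 0.56966997 0.20459651] [-1.22  0.52 -0.04  1.6   0.02  1.02 -0.11] 0.08531329457693604 [-0.02965796  0.02626397  0.36186569] [[-0.     0.41   0.912]
 [-0.001  0.912 -0.41 ]
 [-1.    -0.001  0.   ]]
[  8.5  -37.    40.41]
```

>>> arm_command:
  commands:
    - {"dx":0,"dy":-1,"dz":1,"twist":0}
    - {"dx":0,"dy":-3,"dz":3.2,"twist":0}
    - {"dx":0,"dy":-5.5,"dz":6,"twist":0}
    - {"dx":0,"dy":-8,"dz":8.8,"twist":0}
    - {"dx":0,"dy":-10.5,"dz":11.5,"twist":0}
    - {"dx":0,"dy":-13,"dz":14.2,"twist":0}
    - {"dx":0,"dy":-15.5,"dz":17,"twist":0}
    - {"dx":0,"dy":-18,"dz":19.7,"twist":0}
    - {"dx":0,"dy":-20.5,"dz":22.4,"twist":0}
    - {"dx":0,"dy":-23,"dz":25,"twist":0}
    - {"dx":0,"dy":-25,"dz":27.3,"twist":0}
    - {"dx":0,"dy":-26,"dz":28.4,"twist":0}
  grip: 1
  squeeze: 20

```text
clock: 1.1
position: [0.4098, 0.2123, 0.2049]
tool_rot: [-1.262, 1.569, -1.689]
force: [-0.3, 0.7, 0.5]
grip_width: -0.0001
```

Run:
```python
from h import *
o=sensors.observe();print(o['clock'],o['position'],o['qpos'].round(2),o['force'],R.from_euler('xyz',o['tool_rot']).as_matrix().round(3))
print(shift([*press(3),.12]))
```

```text
1.1 [0.40975929 0.21229324 0.20488849] [-0.66  0.26  0.07  2.02 -0.02  0.86  0.56] [-0.32354505  0.72830311  0.50305464] [[-0.     0.414  0.911]
 [-0.002  0.911 -0.414]
 [-1.    -0.002  0.001]]
[  8.51 -10.66  11.79]
```

>>> arm_command:
  commands:
    - {"dx":0.5,"dy":-2,"dz":2.3,"twist":0}
    - {"dx":2,"dy":-4.5,"dz":5,"twist":0}
    - {"dx":4,"dy":-7,"dz":7.7,"twist":0}
    - {"dx":6,"dy":-9,"dz":10,"twist":0}
    - {"dx":7.5,"dy":-10.3,"dz":11.4,"twist":0}
    - {"dx":8.5,"dy":-10.7,"dz":11.8,"twist":0}
    - {"dx":8.5,"dy":-10.7,"dz":11.8,"twist":0}
    - {"dx":8.5,"dy":-10.7,"dz":11.8,"twist":0}

```text
clock: 1.77
position: [0.4725, 0.0665, 0.12]
tool_rot: [-1.754, 1.569, -2.181]
force: [-0.5, 0.4, 0.2]
grip_width: -0.0
```

Run:
```python
from h import *
o=sensors.observe();print(o['clock'],o['position'],o['qpos'].round(2),o['force'],R.from_euler('xyz',o['tool_rot']).as_matrix().round(3))
print(shift([*press(3),.059]))
for n in("scene","top"):cv2.imwrite(f"pics/{n}1.png",imaging.grab_frame(n)[:,:,::-1])
a=cv2.imread("pics/scene1.png")[125:300,210:410]; cv2.imwrite("pics/scenec1.png",cv2.resize(a,None,fx=3.4,fy=3.4))
```

```text
1.7667 [0.47253611 0.0664515  0.12003827] [-0.35  0.42  0.11  2.06 -0.07  0.66  0.95] [-0.52876271  0.39641497  0.18916359] [[-0.001  0.414  0.91 ]
 [-0.002  0.91  -0.414]
 [-1.    -0.002 -0.   ]]
[6.1  0.02 0.05]
```

View pics/scenec1.png

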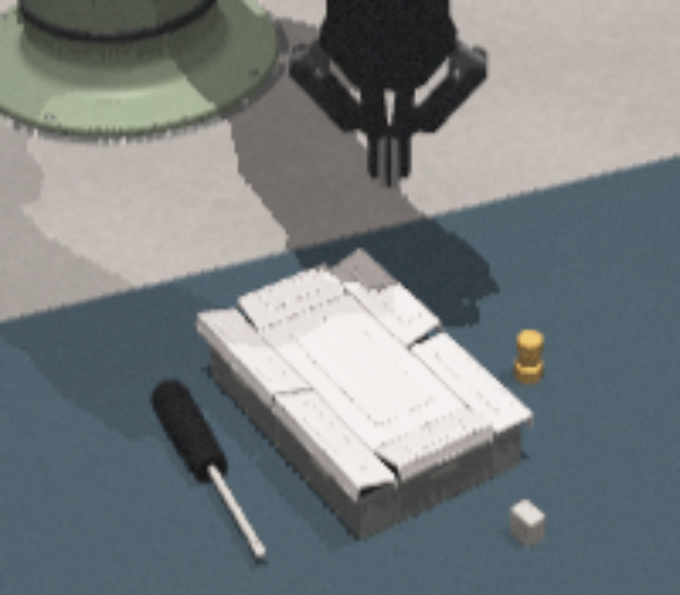

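The view shows the closed tip at crop (390,185) above section 3; sections 6, 4 and 3 appear to stand up. I'll press all six, starting with section 3.

>>> arm_command:
  commands:
    - {"dx":2,"dy":0,"dz":0,"twist":0}
    - {"dx":4,"dy":0,"dz":0,"twist":0}
    - {"dx":4.6,"dy":0,"dz":0,"twist":0}
    - {"dx":5,"dy":0,"dz":0,"twist":0}
    - {"dx":5.3,"dy":0,"dz":0,"twist":0}
    - {"dx":5.6,"dy":0,"dz":0,"twist":0}
    - {"dx":5.8,"dy":0,"dz":0,"twist":0}
    - {"dx":6,"dy":0,"dz":0,"twist":0}
    - {"dx":6,"dy":0,"dz":0,"twist":0}

```text
clock: 2.62
position: [0.4731, 0.0672, 0.0609]
tool_rot: [-0.628, 1.569, -1.053]
force: [-0.1, -0.1, 0.2]
grip_width: 0.0
```

>>> arm_command:
  commands:
    - {"dx":0.2,"dy":0,"dz":0,"twist":0}
    - {"dx":0.3,"dy":0,"dz":0,"twist":0}
    - {"dx":0.4,"dy":0,"dz":0,"twist":0}
    - {"dx":0.4,"dy":0,"dz":0,"twist":0}

```text
clock: 2.95
position: [0.473, 0.0672, 0.0568]
tool_rot: [-0.757, 1.57, -1.182]
force: [-0.7, -0.6, -1.3]
grip_width: -0.0
```

>>> arm_command:
  commands:
    - {"dx":0.1,"dy":0,"dz":0,"twist":0}
    - {"dx":0.2,"dy":0,"dz":0,"twist":0}
    - {"dx":0.3,"dy":0,"dz":0,"twist":0}

```text
clock: 3.2
position: [0.473, 0.0672, 0.0537]
tool_rot: [-0.731, 1.57, -1.156]
force: [-0.1, -0.6, -0.4]
grip_width: -0.0001
```

```bash
cat > look.py <<'E'
import sys; from h import *
i=sys.argv[1]
for n in("scene","top"):cv2.imwrite(f"pics/{n}{i}.png",imaging.grab_frame(n)[:,:,::-1])
a=cv2.imread(f"pics/scene{i}.png")[165:300,230:400]; a=cv2.resize(a,None,fx=4,fy=4,interpolation=cv2.INTER_CUBIC); cv2.imwrite(f"pics/scenec{i}.png",a)
a=cv2.imread(f"pics/top{i}.png")[205:345,235:385]; cv2.imwrite(f"pics/topc{i}.png",cv2.resize(a,None,fx=4.2,fy=4.2,interpolation=cv2.INTER_CUBIC))
o=sensors.observe();print(o['clock'],o['position'],o['force'])
E
python3 look.py 2
```

```text
3.3 [0.47294617 0.06715342 0.0536201 ] [ 0.25340894 -0.27272286  0.59802466]
```

View pics/scenec2.png

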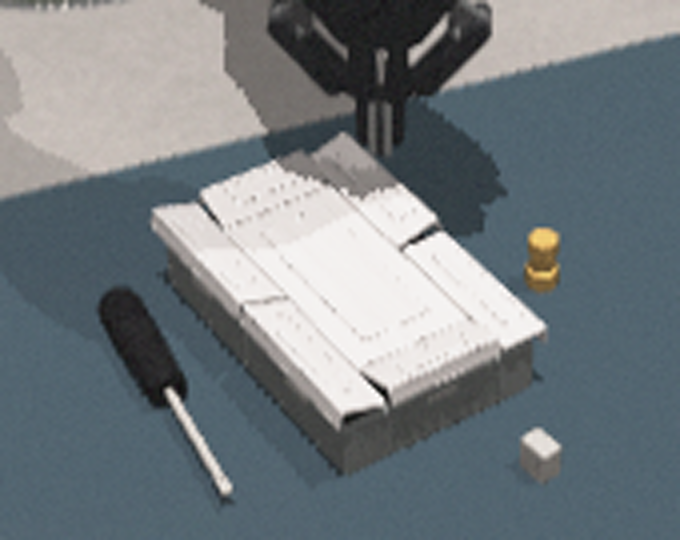

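View pics/topc2.png

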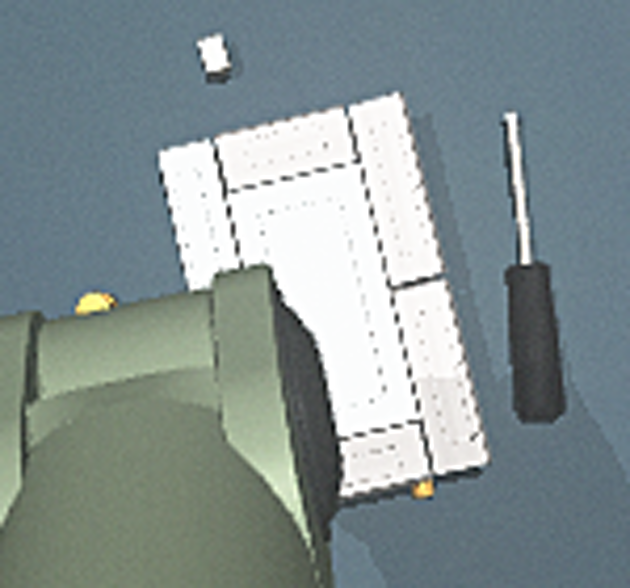

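```bash
cat >> h.py <<'E'
def proj(n,p):
    c=imaging.camera_info(n); d=(np.array(p)-c['origin'])@R.from_euler('xyz',c['attitude']).as_matrix()
    return np.array([c['fx']*d[0]/d[2]+c['cx'],c['fy']*d[1]/d[2]+c['cy']])
E
python3 - <<'E'
from h import *
o=sensors.observe();p=o['position']-[0,0,.008]
print((proj("top",p)-[235,205])*4.2,(proj("scene",p)-[230,165])*4)
c=imaging.camera_info("scene");print(R.from_euler('xyz',c['attitude']).as_matrix().round(2))
E
```

```text
[234.50206396 421.98334308] [380.11870433 193.87836705]
[[ 0.37  0.62 -0.69]
 [ 0.93 -0.26  0.26]
 [-0.01 -0.74 -0.67]]
```

```bash
python3 - <<'E'
from h import *
for z in(.112,.142,.0456,.0756,.05): print(z,proj("scene",[.473,.067,z]),proj("scene",[.443,.057,z]))
for z in (.197,.21,.23):print(z,proj("scene",[.256,.57,z]),proj("scene",[.256+.41*.05,.57+.0456,z]))
E
python3 - <<'E'
import cv2
a=cv2.imread("pics/scene2.png")[165:235,280:370]; cv2.imwrite("pics/z2.png",cv2.resize(a,None,fx=8,fy=8,interpolation=cv2.INTER_CUBIC))
a=cv2.imread("pics/scene0.png")[0:90,420:530]; cv2.imwrite("pics/z0.png",cv2.resize(a,None,fx=6,fy=6,interpolation=cv2.INTER_CUBIC))
E
```

```text
0.112 [324.71525026 190.72175693] [315.93354433 184.66818886]
0.142 [324.589663   179.84174072] [315.65662855 173.85262589]
0.0456 [324.9782314  213.50463419] [316.51389833 207.33520777]
0.0756 [324.86187456 203.42427751] [316.25703713 197.30292097]
0.05 [324.96141066 212.04740034] [316.47675801 205.88460957]
0.197 [465.81212287  80.55617993] [484.32104601  80.6978297 ]
0.21 [466.66439547  75.95373649] [485.2925153   76.08922599]
0.23 [467.99696033  68.75761822] [486.81148707  68.88329674]
```

View pics/z2.png

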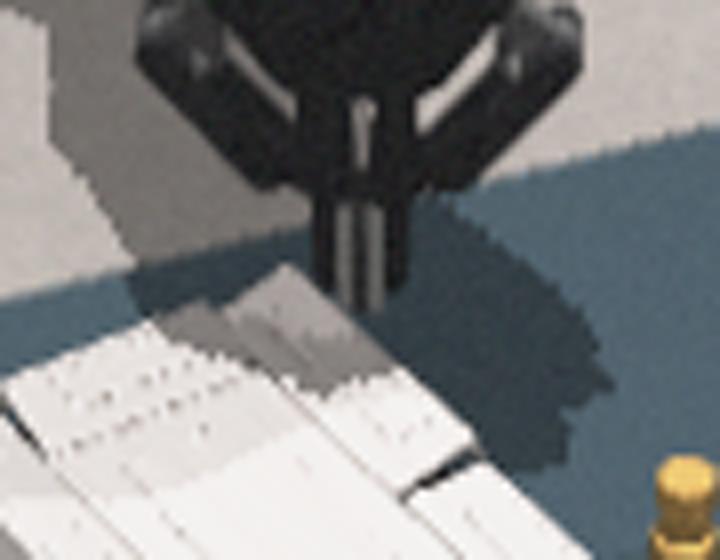

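View pics/z0.png

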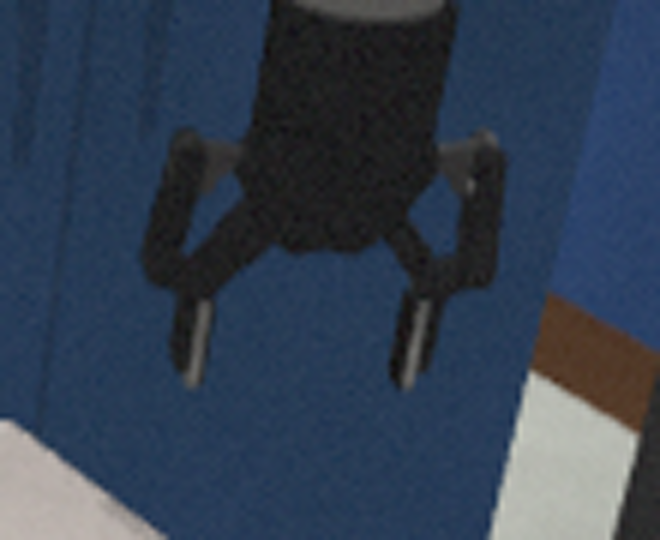

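Run:
```python
from h import *
for z in (.21,.245,.28):
  for s in(-.0427,.0427): print(z,s,proj("top",[.256+.41*s,.57+.912*s,z]).round(1),proj("scene",[.256+.41*s,.57+.912*s,z]).round(1), "shift(-.03,.01)",proj("top",[.226+.41*s,.58+.912*s,z]).round(1))
a=cv2.imread("pics/top0.png")[390:480,0:110]; cv2.imwrite("pics/zt0.png",cv2.resize(a,None,fx=6,fy=6,interpolation=cv2.INTER_CUBIC))
```

```text
0.21 -0.0427 [ 39.8 439.2] [450.8  75.8] shift(-.03,.01) [ 34.  455.9]
0.21 0.0427 [ -0.7 421. ] [482.6  76.1] shift(-.03,.01) [ -6.6 437.5]
0.245 -0.0427 [ 28.4 444.8] [452.9  63.2] shift(-.03,.01) [ 22.4 462.1]
0.245 0.0427 [-13.6 425.8] [485.2  63.4] shift(-.03,.01) [-19.8 443. ]
0.28 -0.0427 [ 16.1 450.8] [455.  50.] shift(-.03,.01) [  9.8 468.9]
0.28 0.0427 [-27.6 431.1] [487.9  50.2] shift(-.03,.01) [-34. 449.]
```

View pics/zt0.png

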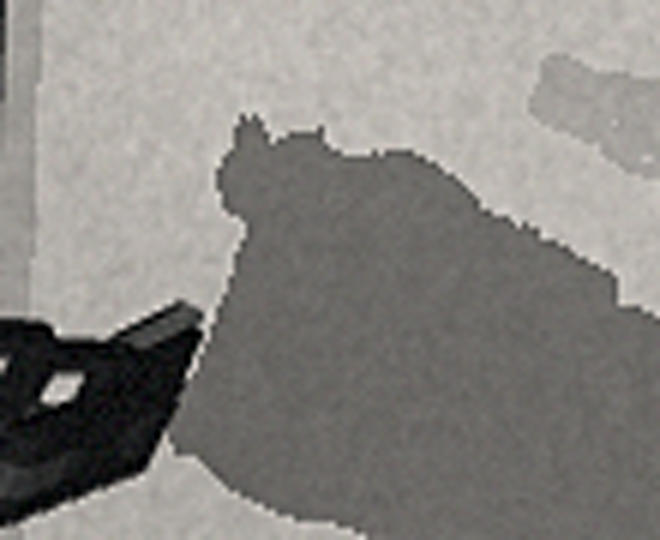

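View pics/top1.png

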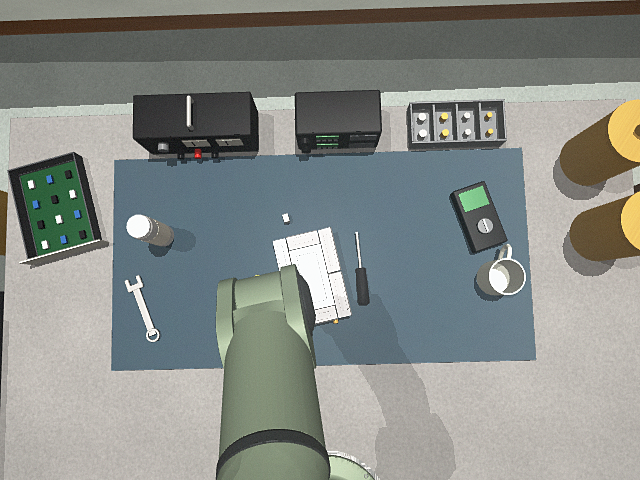

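The tips at (365,300) in the zoom lie about 10 px above the predicted position. Both cameras put them roughly 30 mm higher than the stated geometry gives. So nothing has been touched yet, and I'll feel for contact.

>>> arm_command:
  commands:
    - {"dx":0.3,"dy":0,"dz":0,"twist":0}
    - {"dx":0.6,"dy":0,"dz":0,"twist":0}
    - {"dx":0.9,"dy":0,"dz":0,"twist":0}
    - {"dx":1.1,"dy":0,"dz":0,"twist":0}
    - {"dx":1.3,"dy":0,"dz":0,"twist":0}
    - {"dx":1.5,"dy":0,"dz":0,"twist":0}

```text
clock: 3.8
position: [0.4729, 0.0671, 0.0383]
tool_rot: [-1.071, 1.57, -1.496]
force: [-0.2, -0.5, -0.1]
grip_width: -0.0002
```

```bash
python3 look.py 3
```

```text
3.9 [0.47274822 0.0671336  0.03827177] [-0.22943727 -0.3553178  -1.04191242]
```

View pics/scenec3.png

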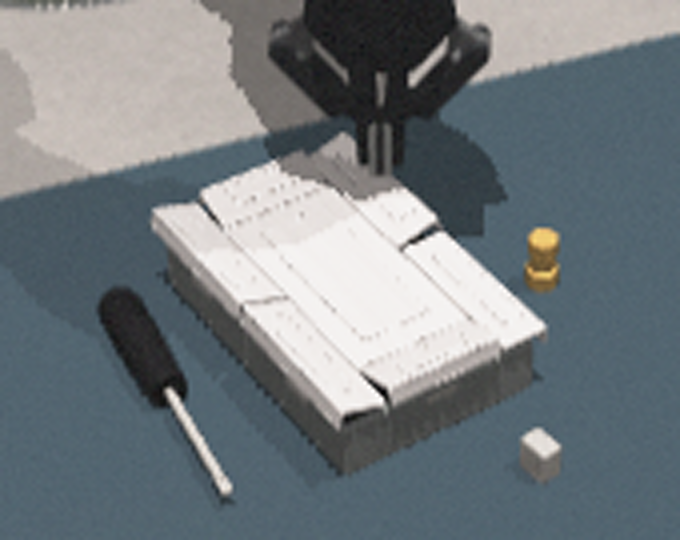

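Still no force, and the tip (383,172) now overlaps section 3, so it is above the section. I'll keep going down slowly.

>>> arm_command:
  commands:
    - {"dx":0.2,"dy":0,"dz":0,"twist":0}
    - {"dx":0.4,"dy":0,"dz":0,"twist":0}

```text
clock: 4.07
position: [0.4728, 0.0671, 0.0342]
tool_rot: [-1.109, 1.57, -1.534]
force: [0.1, -1.0, 0.7]
grip_width: 0.0003
```

>>> arm_command:
  commands:
    - {"dx":0.15,"dy":0,"dz":0,"twist":0}
    - {"dx":0.3,"dy":0,"dz":0,"twist":0}

```text
clock: 4.23
position: [0.4729, 0.0673, 0.0312]
tool_rot: [-0.952, 1.57, -1.377]
force: [-3.5, 2.6, 9.5]
grip_width: 0.0002
```

>>> arm_command:
  commands:
    - {"dx":0.15,"dy":0,"dz":0,"twist":0}
    - {"dx":0.3,"dy":0,"dz":0,"twist":0}

```text
clock: 4.4
position: [0.4729, 0.0679, 0.0282]
tool_rot: [-0.668, 1.57, -1.092]
force: [0.1, 2.0, 3.4]
grip_width: 0.0001
```

>>> arm_command:
  commands:
    - {"dx":0.15,"dy":0,"dz":0,"twist":0}
    - {"dx":0.25,"dy":0,"dz":0,"twist":0}
    - {"dx":0.25,"dy":0,"dz":0,"twist":0}

```text
clock: 4.65
position: [0.4728, 0.0677, 0.0255]
tool_rot: [-1.117, 1.57, -1.542]
force: [-0.1, -0.8, -0.1]
grip_width: -0.0
```

```bash
python3 look.py 4
```

```text
4.75 [0.47286406 0.06771921 0.02564413] [0.21367059 0.40848376 0.71518178]
```

View pics/scenec4.png

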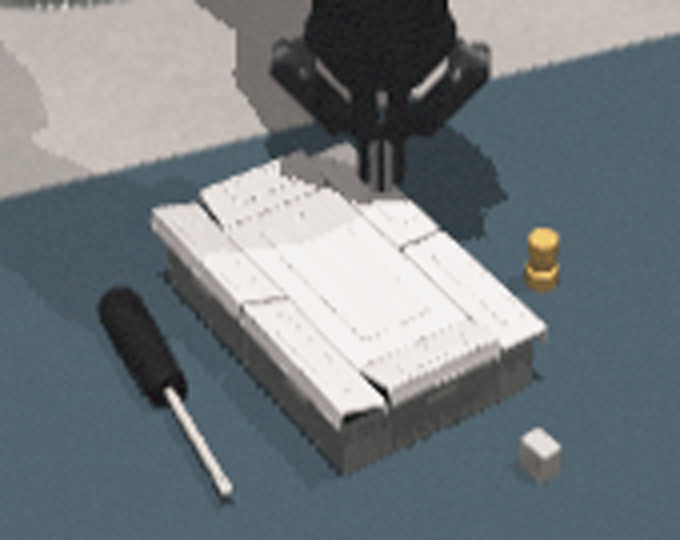

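Section 3 has snapped shut: the gap to section 2 at (415,240) has closed and the force is gone. The reported z for a shut section is about 0.025. Section 4 is next.

Run:
```python
from h import *
print(shift([*press(4),.06]))
```

```text
[-3.43 -7.19  0.15]
```

>>> arm_command:
  commands:
    - {"dx":-2,"dy":0,"dz":0,"twist":0}
    - {"dx":-3.4,"dy":-1.5,"dz":0.1,"twist":0}
    - {"dx":-3.4,"dy":-4,"dz":0.1,"twist":0}
    - {"dx":-3.4,"dy":-6.2,"dz":0.15,"twist":0}
    - {"dx":-3.4,"dy":-7.2,"dz":0.15,"twist":0}
    - {"dx":-3.4,"dy":-7.2,"dz":0.15,"twist":0}
    - {"dx":-2,"dy":-7.2,"dz":0.15,"twist":0}
    - {"dx":-1.2,"dy":-7.2,"dz":0.15,"twist":0}
    - {"dx":-0.9,"dy":-7.2,"dz":0.15,"twist":0}
    - {"dx":-0.7,"dy":-7.2,"dz":0.15,"twist":0}
    - {"dx":-0.5,"dy":-7.2,"dz":0.15,"twist":0}

```text
clock: 5.67
position: [0.4442, 0.0019, 0.0306]
tool_rot: [-2.292, 1.569, -2.716]
force: [-6.5, 0.7, 8.9]
grip_width: 0.0003
```

>>> arm_command:
  commands:
    - {"dx":0.15,"dy":0,"dz":0,"twist":0}
    - {"dx":0.3,"dy":0,"dz":0,"twist":0}

```text
clock: 5.83
position: [0.4439, 0.0022, 0.0276]
tool_rot: [-2.407, 1.569, -2.83]
force: [0.1, -0.3, 0.3]
grip_width: -0.0001
```

>>> arm_command:
  commands:
    - {"dx":0.2,"dy":0,"dz":0,"twist":0}
    - {"dx":0.3,"dy":0,"dz":0,"twist":0}
    - {"dx":0.3,"dy":0,"dz":0,"twist":0}

```text
clock: 6.08
position: [0.444, 0.0024, 0.0245]
tool_rot: [-2.414, 1.569, -2.838]
force: [1.8, 0.3, 0.6]
grip_width: 0.0002
```

```bash
python3 look.py 5
python3 - <<'E'
from h import *
print(shift([*press(5),.06]))
E
```

```text
6.1833 [0.4439917  0.00227613 0.02461913] [-0.50235817 -0.51998575  0.15441065]
[-3.54 -2.42  6.74]
```

View pics/scenec5.png

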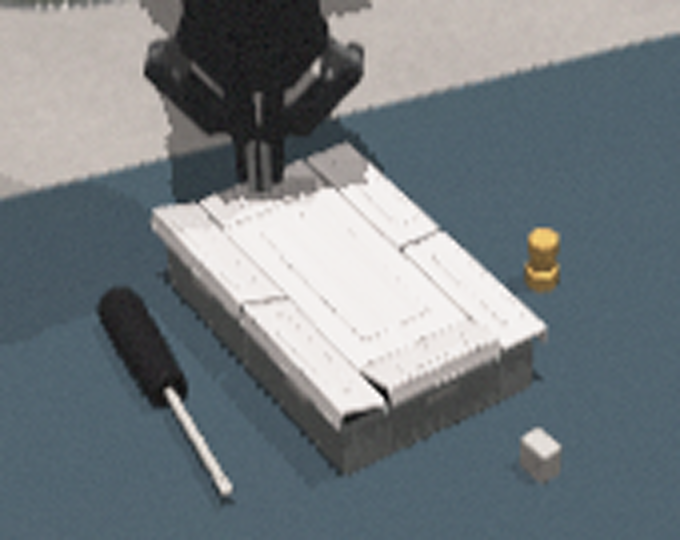

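Section 4 is now level (no gap left at its corners, 210,195). Section 5 next.

>>> arm_command:
  commands:
    - {"dx":-2,"dy":0,"dz":0,"twist":0}
    - {"dx":-3.5,"dy":-0.5,"dz":1.4,"twist":0}
    - {"dx":-3.5,"dy":-1.4,"dz":3.8,"twist":0}
    - {"dx":-3.5,"dy":-2.1,"dz":5.8,"twist":0}
    - {"dx":-3.5,"dy":-2.4,"dz":6.7,"twist":0}
    - {"dx":-3.5,"dy":-2.4,"dz":6.7,"twist":0}
    - {"dx":-2,"dy":-2.4,"dz":6.7,"twist":0}
    - {"dx":-1.2,"dy":-2.4,"dz":6.7,"twist":0}
    - {"dx":-0.9,"dy":-2.4,"dz":6.7,"twist":0}
    - {"dx":-0.7,"dy":-2.4,"dz":6.7,"twist":0}
    - {"dx":-0.5,"dy":-2.4,"dz":6.7,"twist":0}

```text
clock: 7.1
position: [0.4944, -0.0469, 0.0296]
tool_rot: [-2.5, 1.568, -2.923]
force: [-3.1, -1.5, 7.6]
grip_width: -0.0002
```

>>> arm_command:
  commands:
    - {"dx":0.15,"dy":0,"dz":0,"twist":0}
    - {"dx":0.3,"dy":0,"dz":0,"twist":0}

```text
clock: 7.27
position: [0.4944, -0.0468, 0.0269]
tool_rot: [-2.447, 1.568, -2.87]
force: [0.4, -0.9, 0.8]
grip_width: 0.0002
```

>>> arm_command:
  commands:
    - {"dx":0.15,"dy":0,"dz":0,"twist":0}
    - {"dx":0.3,"dy":0,"dz":0,"twist":0}
    - {"dx":0.3,"dy":0,"dz":0,"twist":0}

```text
clock: 7.52
position: [0.4944, -0.0465, 0.0239]
tool_rot: [-2.524, 1.568, -2.947]
force: [-0.7, 1.9, 2.8]
grip_width: 0.0001
```

```bash
python3 look.py 6
python3 - <<'E'
from h import *
print(shift([*press(6),.06]))
E
```

```text
7.6167 [ 0.4943679  -0.04653199  0.02390044] [-0.99637314  0.83639492  1.34489085]
[-3.64  5.94  8.53]
```

View pics/scenec6.png

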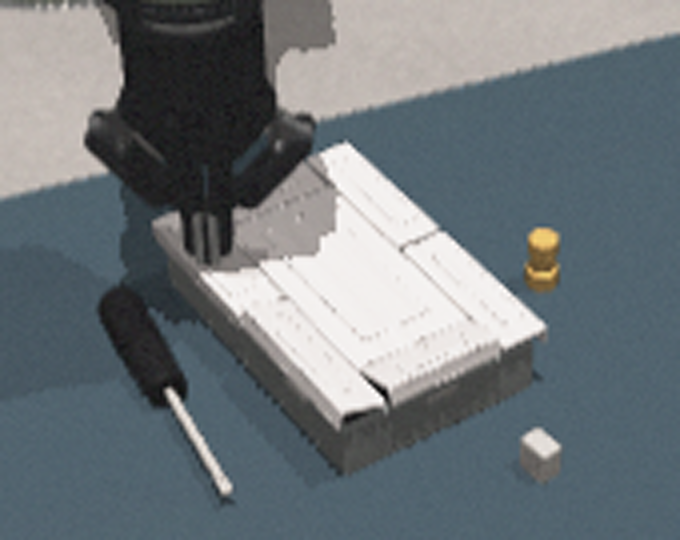

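Section 5 was standing and is now shut, with section 6 a step higher at (245,315). Section 6 next.

>>> arm_command:
  commands:
    - {"dx":-2,"dy":0,"dz":0,"twist":0}
    - {"dx":-3.6,"dy":0.9,"dz":1.2,"twist":0}
    - {"dx":-3.6,"dy":2.8,"dz":4,"twist":0}
    - {"dx":-3.6,"dy":4.7,"dz":6.8,"twist":0}
    - {"dx":-3.6,"dy":5.9,"dz":8.5,"twist":0}
    - {"dx":-3.6,"dy":5.9,"dz":8.5,"twist":0}
    - {"dx":-2,"dy":5.9,"dz":8.5,"twist":0}
    - {"dx":-1.2,"dy":5.9,"dz":8.5,"twist":0}
    - {"dx":-0.9,"dy":5.9,"dz":8.5,"twist":0}
    - {"dx":-0.7,"dy":5.9,"dz":8.5,"twist":0}
    - {"dx":-0.5,"dy":5.9,"dz":8.5,"twist":0}

```text
clock: 8.53
position: [0.5956, -0.0282, 0.0288]
tool_rot: [-2.41, 1.567, -2.834]
force: [0.0, -2.2, 4.4]
grip_width: 0.0003
```

>>> arm_command:
  commands:
    - {"dx":0.15,"dy":0,"dz":0,"twist":0}
    - {"dx":0.3,"dy":0,"dz":0,"twist":0}

```text
clock: 8.7
position: [0.5955, -0.0284, 0.0259]
tool_rot: [-2.391, 1.567, -2.814]
force: [0.1, -1.2, -0.1]
grip_width: 0.0001
```

>>> arm_command:
  commands:
    - {"dx":0.15,"dy":0,"dz":0,"twist":0}
    - {"dx":0.25,"dy":0,"dz":0,"twist":0}
    - {"dx":0.25,"dy":0,"dz":0,"twist":0}

```text
clock: 8.95
position: [0.5954, -0.0284, 0.0238]
tool_rot: [-2.44, 1.567, -2.864]
force: [-3.5, 0.0, 8.8]
grip_width: -0.0002
```

```bash
python3 look.py 7
python3 - <<'E'
from h import *
print(shift([*press(1),.06]))
E
```

```text
9.05 [ 0.59532733 -0.02840543  0.02380506] [-3.21090794  0.73714647  9.13600478]
[-3.64  7.21 -0.01]
```

View pics/scenec7.png

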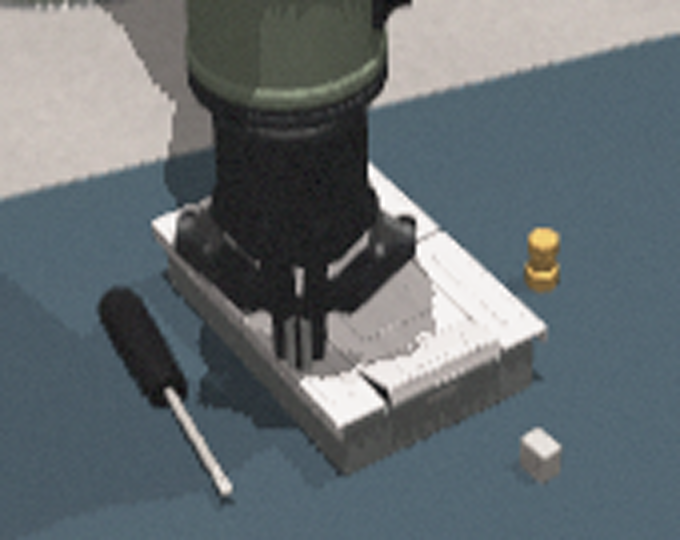

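Section 6 is shut, and the tip rests on it with 9 N. Section 1 still stands, with a gap at (375,385). I'll press it next; at 0.60+ m the arm clears the crystal can.

>>> arm_command:
  commands:
    - {"dx":-2,"dy":0,"dz":0,"twist":0}
    - {"dx":-3.6,"dy":1.4,"dz":0,"twist":0}
    - {"dx":-3.6,"dy":4,"dz":0,"twist":0}
    - {"dx":-3.6,"dy":6.2,"dz":0,"twist":0}
    - {"dx":-3.6,"dy":7.2,"dz":0,"twist":0}
    - {"dx":-3.6,"dy":7.2,"dz":0,"twist":0}
    - {"dx":-2,"dy":7.2,"dz":0,"twist":0}
    - {"dx":-1.2,"dy":7.2,"dz":0,"twist":0}
    - {"dx":-0.9,"dy":7.2,"dz":0,"twist":0}
    - {"dx":-0.7,"dy":7.2,"dz":0,"twist":0}
    - {"dx":-0.5,"dy":7.2,"dz":0,"twist":0}

```text
clock: 9.97
position: [0.6249, 0.0363, 0.0288]
tool_rot: [-2.369, 1.567, -2.794]
force: [0.6, 0.7, 3.8]
grip_width: -0.0
```

>>> arm_command:
  commands:
    - {"dx":0.15,"dy":0,"dz":0,"twist":0}
    - {"dx":0.3,"dy":0,"dz":0,"twist":0}

```text
clock: 10.13
position: [0.6248, 0.0355, 0.0258]
tool_rot: [-2.315, 1.566, -2.74]
force: [1.0, 0.3, -0.5]
grip_width: 0.0
```

>>> arm_command:
  commands:
    - {"dx":0.1,"dy":0,"dz":0,"twist":0}
    - {"dx":0.2,"dy":0,"dz":0,"twist":0}
    - {"dx":0.2,"dy":0,"dz":0,"twist":0}

```text
clock: 10.38
position: [0.6245, 0.035, 0.0239]
tool_rot: [-2.277, 1.566, -2.703]
force: [-0.8, -1.0, 3.4]
grip_width: -0.0003
```

```bash
python3 look.py 8
python3 - <<'E'
from h import *
print(shift([*press(2),.06]))
E
```

```text
10.4833 [0.62466375 0.03505863 0.02391444] [-0.52851249 -0.96482293  1.82625815]
[-3.6   2.57 -6.74]
```

View pics/scenec8.png

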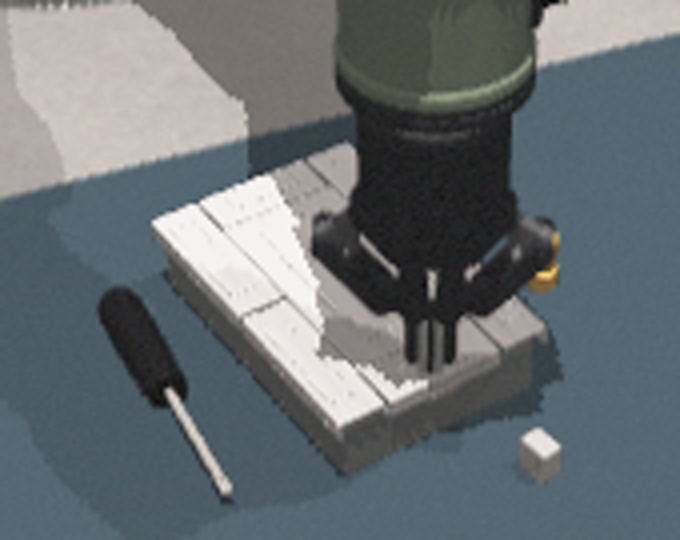

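Section 1 looks about level, and I'll check it once the arm is clear. Section 2 next.

>>> arm_command:
  commands:
    - {"dx":-2,"dy":0,"dz":0,"twist":0}
    - {"dx":-3.6,"dy":0.4,"dz":-1,"twist":0}
    - {"dx":-3.6,"dy":1.4,"dz":-3.5,"twist":0}
    - {"dx":-3.6,"dy":2.2,"dz":-5.7,"twist":0}
    - {"dx":-3.6,"dy":2.6,"dz":-6.7,"twist":0}
    - {"dx":-3.6,"dy":2.6,"dz":-6.7,"twist":0}
    - {"dx":-2,"dy":2.6,"dz":-6.7,"twist":0}
    - {"dx":-1.2,"dy":2.6,"dz":-6.7,"twist":0}
    - {"dx":-0.9,"dy":2.6,"dz":-6.7,"twist":0}
    - {"dx":-0.7,"dy":2.6,"dz":-6.7,"twist":0}
    - {"dx":-0.5,"dy":2.6,"dz":-6.7,"twist":0}

```text
clock: 11.4
position: [0.5746, 0.086, 0.0289]
tool_rot: [-2.24, 1.566, -2.666]
force: [0.7, 0.8, 0.2]
grip_width: 0.0002
```

>>> arm_command:
  commands:
    - {"dx":0.15,"dy":0,"dz":0,"twist":0}
    - {"dx":0.3,"dy":0,"dz":0,"twist":0}

```text
clock: 11.57
position: [0.575, 0.0857, 0.026]
tool_rot: [-2.186, 1.566, -2.613]
force: [-0.7, 0.6, -0.1]
grip_width: -0.0004
```

>>> arm_command:
  commands:
    - {"dx":0.1,"dy":0,"dz":0,"twist":0}
    - {"dx":0.2,"dy":0,"dz":0,"twist":0}
    - {"dx":0.2,"dy":0,"dz":0,"twist":0}

```text
clock: 11.82
position: [0.575, 0.0857, 0.024]
tool_rot: [-2.177, 1.566, -2.603]
force: [-0.4, -0.1, -0.1]
grip_width: 0.0003
```

Run:
```python
from h import *
print(shift([.40,.12,.2]))
```

```text
[-17.54  -4.18 -17.39]
```

>>> arm_command:
  commands:
    - {"dx":-2,"dy":0,"dz":0,"twist":0}
    - {"dx":-5,"dy":0,"dz":0,"twist":0}
    - {"dx":-8.5,"dy":-0.5,"dz":-2,"twist":0}
    - {"dx":-12,"dy":-1,"dz":-4.5,"twist":0}
    - {"dx":-15,"dy":0,"dz":-8,"twist":0}
    - {"dx":-17,"dy":1.5,"dz":-11.5,"twist":0}
    - {"dx":-17.5,"dy":3.5,"dz":-14.5,"twist":0}
    - {"dx":-17.5,"dy":6,"dz":-17,"twist":0}
    - {"dx":-17.5,"dy":8.5,"dz":-19,"twist":0}
    - {"dx":-17.5,"dy":11,"dz":-21,"twist":0}
    - {"dx":-17.5,"dy":12.5,"dz":-22.5,"twist":0}
    - {"dx":-17.5,"dy":12.5,"dz":-22.5,"twist":0}

```text
clock: 12.82
position: [0.4205, 0.2975, 0.1992]
tool_rot: [-2.583, 1.567, -3.005]
force: [-0.5, -0.3, 0.1]
grip_width: -0.0002
```

```bash
python3 look.py 9
```

```text
12.9167 [0.42219535 0.29333923 0.19910233] [ 0.68052982 -0.68892857 -0.27850527]
```

View pics/scenec9.png

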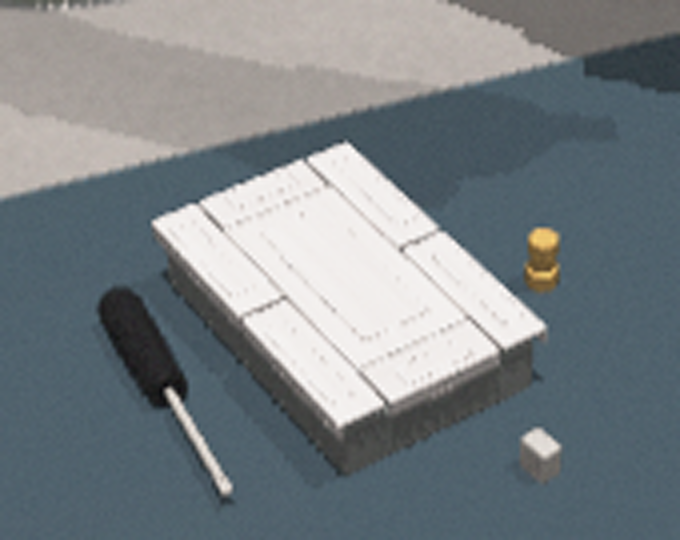

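View pics/topc9.png

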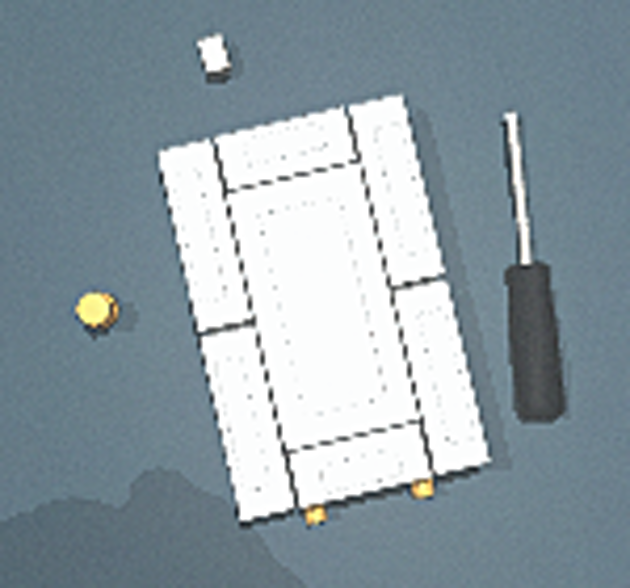

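All six sections are level: uniformly white in the top view, with one straight outer edge from (343,432) to (548,328) in the scene view. The module and the things around it haven't visibly moved, and the arm is clear.

```bash
python3 -c "
from workcell import order,sensors
print(sensors.observe()['qd'].round(3)); print(order.job_done())"
```

```text
[ 0.03  -0.007  0.015  0.008  0.003  0.002  0.008]
the job is handed in; nothing more can be done
None
```

I pressed all six rim sections straight down with the closed fingertips, in the order 3, 4, 5, 6, 1, 2. Then I moved the arm clear and handed the job in at about 13 s of the 54 s allowed.

- **Which sections were standing:** Sections 3, 4, 5, 6 and 1 pushed back when pressed, up to about 10 N, and then gave way. Section 2 showed no force down to lid level, so it was most likely shut already.
- **Final check:** In both cameras all six sections look level, with no gaps left. The module, adapter, driver and crystal are where they were in the first pictures. I did not re-inspect the spray, mug, meter and spanner up close, but the arm did not go near them.
- **What disagreed:** Both cameras showed the fingertips about 25–30 mm higher than the reported tool position plus the stated 8 mm. I found the real height by pressing gently until I felt contact: a shut section reads about 0.025 m instead of the expected 0.058 m.

The job hand-in gives no verdict, so I don't have a pass or fail result.

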